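# Switch on the paint shakers in order

## Task

Switch on the three bench shakers by pressing in the black push button on each with a light fingertip, one after another: first the shaker carrying the tall can, then the one with the wide low tin, last the one with the little pot. Press each button gently all the way in, where it stays by itself. Do not pick up, grip or shift the cans or anything else on the table.

Things in the scene. Friction and masses are not known exactly. Their poses are not given: they have to be found in the camera images.
- shaker_tall: Bench shaker that carries the tall can (66 mm across, 105 mm high, about 0.4 kg): a grey box 110 x 190 mm (its x, y), its top 40 mm above the table; fixed to the table, turned by up to 0.35 rad; the three shakers are alike. Origin: centre of its underside, at table height. Its round steel platform (98 mm across, top at 52 mm) is centred at its own y = +50 mm, its push button at its own y = -70 mm (x = 0), on a raised block 80 x 44 mm whose top is 61 mm above the table.
- cap_tall (a point): Centre of the top face of the push button on the shaker that carries the tall can: an upright round black cap 24 mm across, its top 77 mm above the table when out, 69 mm when in. This point moves with the cap.
- button_tall (a joint): Travel of that button in m: 0 out, 0.008 fully in (straight down). It takes about 3 N to move, stays where it is left, and after the 8 mm the cap alone gives a further 8 mm on a spring (4 N, rising by 1.2 N per mm) before it is solid; the cap springs back from that, the button stays in. Starts out (0 to 1 mm).
- can_tall: the tall can (66 mm across, 105 mm high, about 0.4 kg), closed metal, loose, standing upright near the middle of its shaker's platform (its foot 52 mm above the table). Origin: centre of its underside, z up.
- platform_tall (a point): Centre of the top of the platform under the tall can.
- shaker_wide: Bench shaker that carries the wide low tin (90 mm across, 45 mm high): a grey box 110 x 190 mm (its x, y), its top 40 mm above the table; fixed to the table, turned by up to 0.35 rad; the three shakers are alike. Origin: centre of its underside, at table height. Its round steel platform (98 mm across, top at 52 mm) is centred at its own y = +50 mm, its push button at its own y = -70 mm (x = 0), on a raised block 80 x 44 mm whose top is 61 mm above the table.
- cap_wide (a point): Centre of the top face of the push button on the shaker that carries the wide low tin: an upright round black cap 24 mm across, its top 77 mm above the table when out, 69 mm when in. This point moves with the cap.
- button_wide (a joint): Travel of that button in m: 0 out, 0.008 fully in (straight down). It takes about 3 N to move, stays where it is left, and after the 8 mm the cap alone gives a further 8 mm on a spring (4 N, rising by 1.2 N per mm) before it is solid; the cap springs back from that, the button stays in. Starts out (0 to 1 mm).
- can_wide: the wide low tin (90 mm across, 45 mm high), closed metal, loose, standing upright near the middle of its shaker's platform (its foot 52 mm above the table). Origin: centre of its underside, z up.
- platform_wide (a point): Centre of the top of the platform under the wide low tin.
- shaker_small: Bench shaker that carries the little pot (42 mm across, 42 mm high): a grey box 110 x 190 mm (its x, y), its top 40 mm above the table; fixed to the table, turned by up to 0.35 rad; the three shakers are alike. Origin: centre of its underside, at table height. Its round steel platform (98 mm across, top at 52 mm) is centred at its own y = +50 mm, its push button at its own y = -70 mm (x = 0), on a raised block 80 x 44 mm whose top is 61 mm above the table.
- cap_small (a point): Centre of the top face of the push button on the shaker that carries the little pot: an upright round black cap 24 mm across, its top 77 mm above the table when out, 69 mm when in. This point moves with the cap.
- button_small (a joint): Travel of that button in m: 0 out, 0.008 fully in (straight down). It takes about 3 N to move, stays where it is left, and after the 8 mm the cap alone gives a further 8 mm on a spring (4 N, rising by 1.2 N per mm) before it is solid; the cap springs back from that, the button stays in. Starts out (0 to 1 mm).
- can_small: the little pot (42 mm across, 42 mm high), closed metal, loose, standing upright near the middle of its shaker's platform (its foot 52 mm above the table). Origin: centre of its underside, z up.
- platform_small (a point): Centre of the top of the platform under the little pot.
- bowl: Empty copper bowl, 84 mm across, 40 mm high, loose on the table. Origin: centre of its underside. Not part of the job.
- paintbrush: Paintbrush lying loose on the table, beyond the shakers. Not part of the job.
- spare_tin: Closed spare tin, 56 mm across, 50 mm high, loose on the table beyond the shakers. Origin: centre of its underside. Not part of the job.
Things that resemble listed ones, but are neither listed nor needed, are in the scene too. Leave any blue or purple look-alike of the can_small alone.

How it is judged (in metres and radians):
On the way, in this order (a step that is already met when the one before it is completed fails the run):
1. button 1 (tall) is in, the later ones still out (value of joint button_tall above 0.0055 m and value of joint each of button_wide, button_small below 0.003 m), for 0.1 s.
2. button 2 (wide) is in, the later ones still out (value of joint each of button_tall, button_wide above 0.0055 m and value of joint button_small below 0.003 m), for 0.1 s.
3. button 3 (small) is in (value of joint each of button_tall, button_wide, button_small above 0.0055 m), for 0.1 s.
At the end, for the whole second after the job is handed in: All three buttons are in (at least 5.5 of 8 mm), pressed in the order tall can, wide tin, little pot; each can stands upright (within 0.1 rad) and at rest, within 15 mm of where it began and 25 mm of its platform's centre; bowl, paintbrush and spare tin within 20 mm of where they were (all of step 3 and horizontal distance between can_tall and platform_tall below 0.025 m and angle between each of can_tall, can_wide, can_small's own z axis and vertical below 0.1 rad and linear speed of each of can_tall, can_wide, can_small below 0.02 m/s and distance of each of can_tall, can_wide, can_small from where it was at the start of the episode below 0.015 m and horizontal distance between can_wide and platform_wide below 0.025 m and horizontal distance between can_small and platform_small below 0.025 m and distance of each of bowl, paintbrush, spare_tin from where it was at the start of the episode below 0.02 m); the robot touches nothing.
It fails at once if a shaker or its button is pushed with more than 20 N ((contact force between shaker_tall and the fingers above 20 N or contact force between shaker_tall and the arm above 20 N) or (contact force between shaker_wide and the fingers above 20 N or contact force between shaker_wide and the arm above 20 N) or (contact force between shaker_small and the fingers above 20 N or contact force between shaker_small and the arm above 20 N)).
It fails at once if a can is lifted, shifted over 15 mm or tipped ((distance of can_tall from where it was at the start of the episode above 0.015 m or angle between can_tall's own z axis and vertical above 0.2 rad) or (distance of can_wide from where it was at the start of the episode above 0.015 m or angle between can_wide's own z axis and vertical above 0.2 rad) or (distance of can_small from where it was at the start of the episode above 0.015 m or angle between can_small's own z axis and vertical above 0.2 rad)).
It fails at once if a can, the bowl, the brush or the spare tin is gripped or pushed with more than 5 N ((contact force between can_tall and the fingers above 5 N or contact force between can_tall and the arm above 5 N) or (contact force between can_wide and the fingers above 5 N or contact force between can_wide and the arm above 5 N) or (contact force between can_small and the fingers above 5 N or contact force between can_small and the arm above 5 N) or (contact force between bowl and the fingers above 5 N or contact force between bowl and the arm above 5 N) or (contact force between paintbrush and the fingers above 5 N or contact force between paintbrush and the arm above 5 N) or (contact force between spare_tin and the fingers above 5 N or contact force between spare_tin and the arm above 5 N)).
It fails at once if the bowl, the brush or the spare tin is lifted or moved over 20 mm (distance of any of bowl, paintbrush, spare_tin from where it was at the start of the episode above 0.02 m).
It also fails if it takes over 58 s, if anything falls off the work surface, if the arm or the gripper's body presses on something with over 40 N, if the wrist force passes 120 N, or if a joint passes its speed limit or range.

## Robot

A 6-joint arm with a two-finger parallel gripper is mounted at the origin on the work surface. World frame = base frame: x ahead of the robot, y to its left, z up, the work surface at z = 0. Lengths are in mm, angles in rad, forces in N, time in s.
With the tool pointing down it reaches from about 275 to 750 mm from the base axis. Payload 10.2 kg.
Tool frame: the origin (TCP) lies between the finger pads; the fingertips stand 17 mm ahead of it and the grasp point (between the pads) lies 2 mm behind it; y points along the fingers, x is the direction in which the jaws open and shut, and the axes are right-handed (so a half turn about y gives the same grasp; the last joint's range is limited). The gripper opens to 85 mm and grips with 20 to 120 N. Pads are 22 mm wide; open, the fingers measure 114 mm over their backs; the gripper's body (76 mm by 85 mm) begins 54 mm behind the grasp point. The pads swing forward as they close: fully open they stand 13 mm farther back than shut.
Start: joints at [0.902, 0.313, 1.498, -0, 1.331, -0.223], TCP at [226.382, 473.69, 208.794] pointing down, gripper open.
Joint ranges: [-2.94, 2.94], [-0.97, 2.17], [0.19, 2.56], [-1.23, 4.37], [0.02, 3.11], [-2.88, 2.88]. Speed limits (rad/s): [2.39, 2.39, 3.01, 3.14, 3.14, 3.14].

## Interface

Orientations are given as a unit quaternion [w, x, y, z].
In Python, from rig import ctrl gives the robot as it stands.
- The arm moves only by the tool jog_arm, never from a script. Its argument "targets" is a list of rows, each an object with "offset": the shift along the tool's x, y, z in m, a list of three; "yaw": the turn about the tool's y in rad. In form: [{"offset": [dx, dy, dz], "yaw": yaw}, ...]. A call has 1 to 12 rows; each row is the pose to reach, as a shift and turn from the pose measured when the call began, along the tool's axes at that moment; what a row does not reach only later rows make up. A row lasts 1/12 s, in which the tool goes at most 41.7 mm and 7.16 degrees, less where a joint would pass 70% of its speed; a pose out of reach is approached as far as the arm can. A call with a gripper value outside its range is refused whole. "fingers" is the finger opening in m, from 0 to 0.0854, set as the call begins (left out, the last holds). The fingers move at their own pace and stop on an object; "grip_force" is the grip in N (left out, the last holds). Time passes only in rows, so rows that repeat a pose let the fingers close. It gives the time, the measured TCP pose, the force and the opening at its end, in the units of the state.
- ctrl.sense(): the state, without advancing time (a new reading comes with each control period).
- ctrl.capture(name): name is "side" or "top" or "wrist"; returns a dict with "img" (384x512x3 uint8, red, green, blue), "intrinsics" (3x3 intrinsics, pixels), "T" (4x4, takes a point from camera to world coordinates); the wrist camera has in their place "mount" (4x4, takes a point from camera to tool coordinates, whose origin is the TCP and whose axes are the tool frame's). Camera axes: x right, y up, looking along -z (the intrinsics and any distortion apply to the point x, -y, -z); pixel columns grow to the right and rows downward; lengths in mm; the calibration is good to about 2 mm. A picture is of the moment at which its call begins: read the wrist's pose just before it. There is no depth.
- ctrl.finish_job(): hands the job in, once; it reports no verdict.
Trained networks look in the newest picture that a camera, given by its name, has taken for a name from the list of things; names that differ only in an ending like _2 or _b are one class to them, and where a whole thing is asked for, a point or a joint stands for the part that bears it (a point fixed in the world has none). Each returns a list of dicts, best first, with "score" (0 to 1); they miss things now and then, are a little off and sometimes report something else, mostly with a low value. They report only what shows in the picture. A call takes as long as a camera call. They do not tell look-alikes from the thing itself.
- ctrl.boxes_of(camera, target): "box" ([left, top, right, bottom] in pixels, round what is visible of it).
- ctrl.regions_of(camera, target): "region" (384x512 bool, what is visible of it) and "box" ([left, top, right, bottom] in pixels, round what is visible of it).
The state is a dict: "time_s": time; "joints": joint angles; "dq": joint speeds; "tau": joint torques, N m; "eef_pos": TCP position; "ee_rot": TCP orientation; "force": force on the tool from outside, world axes, zero at the start; "wrist_torque": the same for the moment, N m; "grip_width": opening from 0.0 (shut) to 1.0 (fully open).
Only numpy, scipy, OpenCV 4.12 (cv2) and the standard library are available. Lean on these libraries where they do the work, as an engineer would, in place of code of your own. Each camera call takes 0.05 s, during which the arm holds its last target.

## Working session

There is one attempt and no reset: what is moved stays moved. The work goes in short steps, Python scripts to look and compute and a tool call to move; the robot and the scene stay as the last step left them, time stands still between calls to the robot, and variables do not carry over. Pictures are saved under pics/ and viewed, and the job is handed in when it is done.

Besides the shell and the picture viewer there is one more tool, called as name(argument=value, ...), one argument or row to a line, values as JSON. jog_arm: Moves the arm, as the interface text tells. Its arguments: {"type":"object","properties":{"targets":{"type":"array"},"fingers":{"type":"number"},"grip_force":{"type":"number"}},"required":["targets"]}

```bash
mkdir -p pics; ls; cat > h.py <<'E'
import numpy as np,cv2
from rig import ctrl
def cap(n,f):
    c=ctrl.capture(n); cv2.imwrite('pics/'+f,cv2.cvtColor(c['img'],cv2.COLOR_RGB2BGR)); return c
def ray(c,u,v,z,T=None):
    T=np.array(c['T'] if T is None else T); K=np.array(c['intrinsics'])
    d=np.linalg.inv(K)@[u,v,1]; d=np.array([d[0],-d[1],-d[2]])
    d=T[:3,:3]@d; o=T[:3,3]; return o+d*(z-o[2])/d[2]
E
python3 - <<'E'
from h import *
s=ctrl.sense();print(s)
for n in('top','side'):
    c=cap(n,n+'1.png');print(n,c.keys(),np.round(c['intrinsics'],1).tolist(),np.round(c['T'],3).tolist())
    for t in('cap_tall','can_tall','can_wide','can_small','shaker_tall','bowl','spare_tin','paintbrush'):
        print(t,[(np.round(b['box']).tolist(),round(b['score'],2)) for b in ctrl.boxes_of(n,t)])
E
```

```text
pics
{'time_s': 0.0, 'joints': array([ 9.01565734e-01,  3.13423880e-01,  1.49845343e+00,  2.61349068e-05,
        1.33099487e+00, -2.23436082e-01]), 'dq': array([ 3.15560537e-04, -8.28970472e-04,  2.01283479e-03, -6.72917474e-05,
       -1.00197803e-03, -1.61556200e-03]), 'tau': array([ 3.60696977e-04, -4.12265933e+01, -2.59744227e+01, -1.62246470e-04,
        4.15599294e-03, -1.31421214e-05]), 'eef_pos': array([226.20440163, 473.44804623, 208.24230538]), 'ee_rot': array([-0.59801766,  0.59830166,  0.37667093, -0.37753015]), 'force': array([ 0.44560141, -0.14508545,  0.67802212]), 'wrist_torque': array([ 0.03311859, -0.01062399, -0.01808006]), 'grip_width': 1.0008951543537838}
top dict_keys(['img', 'intrinsics', 'T']) [[446.3, 0.0, 256.0], [0.0, 446.3, 193.1], [0.0, 0.0, 1.0]] [[-0.003, 0.994, -0.108, 450.722], [-1.0, -0.005, -0.022, 29.711], [-0.023, 0.108, 0.994, 1272.442], [0.0, 0.0, 0.0, 1.0]]
cap_tall [([406.0, 220.0, 413.0, 228.0], 0.54)]
can_tall [([351.0, 197.0, 387.0, 224.0], 0.72), ([195.0, 118.0, 222.0, 143.0], 0.56)]
can_wide [([234.0, 202.0, 269.0, 235.0], 0.85)]
can_sma
[... 376 characters left out ...]
insics', 'T']) [[406.5, 0.0, 255.2], [0.0, 406.5, 190.4], [0.0, 0.0, 1.0]] [[0.949, 0.199, -0.244, 279.643], [-0.315, 0.575, -0.755, -876.256], [-0.01, 0.794, 0.608, 825.791], [0.0, 0.0, 0.0, 1.0]]
cap_tall []
can_tall [([259.0, 228.0, 290.0, 282.0], 0.8), ([192.0, 149.0, 232.0, 189.0], 0.56)]
can_wide []
can_small [([201.0, 140.0, 211.0, 158.0], 0.74), ([169.0, 145.0, 183.0, 162.0], 0.7), ([170.0, 159.0, 181.0, 179.0], 0.46)]
shaker_tall [([251.0, 260.0, 307.0, 330.0], 0.67), ([274.0, 299.0, 282.0, 312.0], 0.51)]
bowl [([282.0, 158.0, 310.0, 176.0], 0.77)]
spare_tin [([299.0, 191.0, 318.0, 220.0], 0.68)]
paintbrush [([312.0, 257.0, 387.0, 278.0], 0.61), ([211.0, 199.0, 270.0, 244.0], 0.59)]
```

View pics/top1.png

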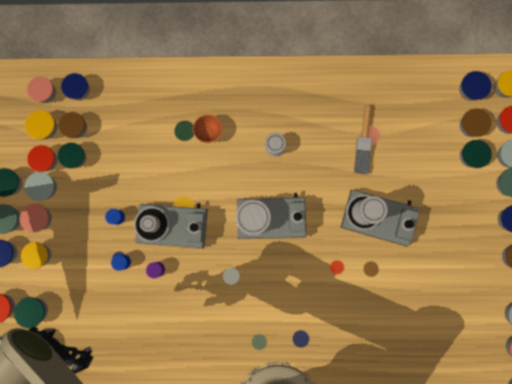

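View pics/side1.png

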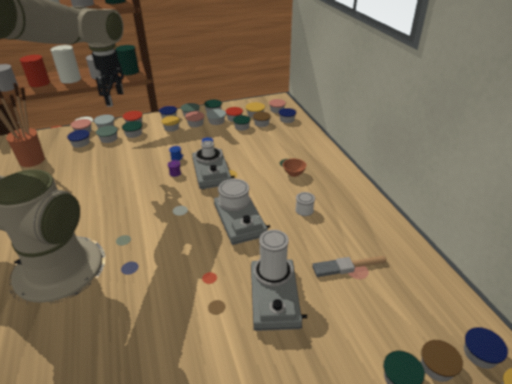

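```bash
python3 - <<'E'
import cv2
i=cv2.imread('pics/top1.png')[95:290,80:430]
cv2.imwrite('pics/top1z.png',cv2.resize(i,(797,444),interpolation=cv2.INTER_CUBIC))
E
```

```text
(no output)
```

View pics/top1z.png

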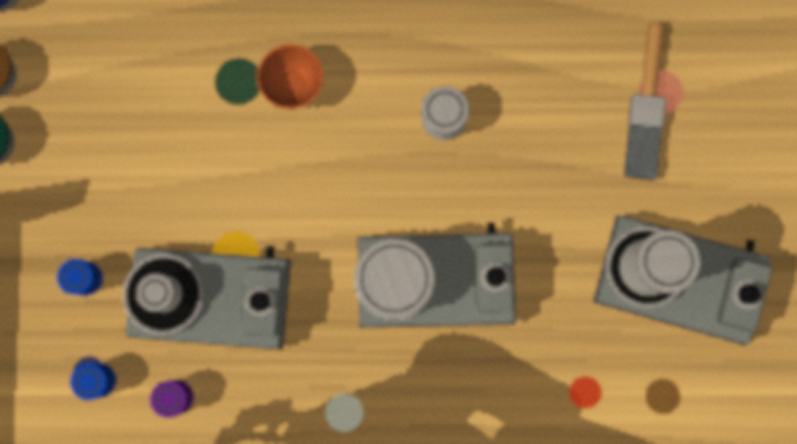

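The top view shows the shakers left to right carrying the little grey pot, the wide tin and the tall can. Their caps in the full image are at about (194,227), (297,216) and (409,223). The blue and purple pots at (115,217), (120,261) and (155,270) are look-alikes. The small black side knobs at (199,206), (295,196) and (409,203) are not the buttons. I'll measure the caps next.

```bash
python3 - <<'E'
from h import *
c=ctrl.capture('top');g=c['img'].max(2).astype(float)
K=np.array(c['intrinsics']);T=np.array(c['T'])
guess={'small':(194,227),'wide':(297,216),'tall':(409,223)}
for n,(u,v) in guess.items():
    w=np.clip(75-g[v-7:v+8,u-7:u+8],0,None)
    yy,xx=np.mgrid[v-7:v+8,u-7:u+8]
    yy=yy+0;uu=(w*xx).sum()/w.sum();vv=(w*yy).sum()/w.sum()
    p=ray(c,uu,vv,73); print(n,(uu,vv),p.round(1),np.hypot(p[0],p[1]))
for n,(u,v,z) in {'pot':(148,223,94),'tin':(253,217,97),'can':(373,211,157)}.items(): print(n,ray(c,u,v,z).round(1))
for t in('cap_tall','shaker_tall'):
    for r in ctrl.regions_of('top',t):
        m=r['region'];yy,xx=np.nonzero(m)
        print(t,r['score'],xx.mean(),yy.mean(),m.sum(), ray(c,xx.mean(),yy.mean(),73).round(1), cv2.minAreaRect(np.c_[xx,yy].astype(np.float32)))
for u,v in((194,227),(297,216),(409,223)):print(g[v-7:v+8,u-7:u+8].astype(int)[::1].tolist()[7])
s=ctrl.sense()
from scipy.spatial.transform import Rotation as R
q=s['ee_rot'];print(R.from_quat([q[1],q[2],q[3],q[0]]).as_matrix().round(3))
w=cap('wrist','w1.png');print(w['mount'],w['intrinsics'])
E
```

```text
small (np.float64(193.82593516209477), np.float64(226.82194513715712)) [490.8 224.   73. ] 539.5045951708279
wide (np.float64(297.51847995835504), np.float64(215.94950546590317)) [519.  -54.9  73. ] 521.867413871989
tall (np.float64(409.10838759096134), np.float64(223.52968211413253)) [ 497.6 -351.3   73. ] 609.0915071164212
pot [500.7 342.6  94. ]
tin [515.3  64.   97. ]
can [ 525.8 -236.6  157. ]
cap_tall 0.62 408.3048780487805 224.0 82 [ 496.4 -349.1   73. ] ((408.5, 224.0), (8.0, 9.0), 90.0)
shaker_tall 0.82 383.4953574744661 220.780408542247 2154 [ 505.2 -283.7   73. ] ((379.7059020996094, 217.1764678955078), (72.76068878173828, 43.656410217285156), 14.03624439239502)
shaker_tall 0.15 193.15686274509804 227.23529411764707 51 [489.7 225.8  73. ] ((193.10000610351562, 227.20001220703125), (7.602630138397217, 7.155416965484619), 63.43495178222656)
[133, 134, 104, 50, 25, 24, 23, 25, 23, 21, 34, 65, 88, 87, 71]
[130, 144, 139, 97, 46, 24, 23, 23, 25, 22, 25, 45, 75, 88, 83]
[140, 129, 92, 42, 26, 20, 22, 24, 20, 22, 24, 43, 66, 79, 97]
[[ 0.431  0.    -0.902]
 [ 0.902  0.     0.431]
 [ 0.    -1.    -0.   ]]
[[ 9.99999065e-01  1.25751113e-03  5.36669130e-04  1.41835142e-01]
 [ 1.82438670e-04  2.66283204e-01 -9.63894819e-01 -1.65141998e+02]
 [-1.35501444e-03  9.63894016e-01  2.66282726e-01  6.71453293e+01]
 [ 0.00000000e+00  0.00000000e+00  0.00000000e+00  1.00000000e+00]] [[329.74373579   0.         252.15778991]
 [  0.         329.74373579 187.27865224]
 [  0.           0.           1.        ]]
```

View pics/w1.png

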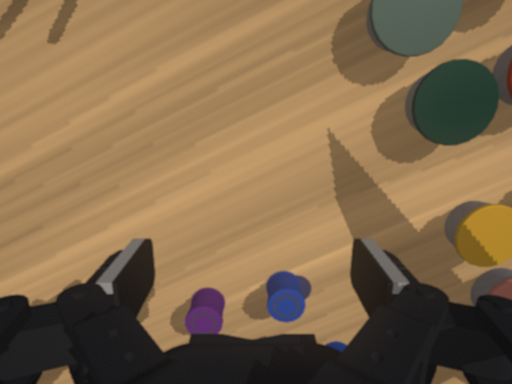

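Measured caps, world mm: tall (498,-351), wide (519,-55), small (491,224). Each sits about 119 mm from its can, against 120 mm nominal, so they check out. I'll shut the fingers, align the tool with the world axes and travel high.

jog_arm(
  targets=[
    {"offset": [-0.352, -0.012, -0.361], "yaw": 1.125},
    {"offset": [-0.352, -0.012, -0.361], "yaw": 1.125},
    {"offset": [-0.352, -0.012, -0.361], "yaw": 1.125},
    {"offset": [-0.352, -0.012, -0.361], "yaw": 1.125},
    {"offset": [-0.352, -0.012, -0.361], "yaw": 1.125},
    {"offset": [-0.352, -0.012, -0.361], "yaw": 1.125},
    {"offset": [-0.352, -0.012, -0.361], "yaw": 1.125},
    {"offset": [-0.352, -0.012, -0.361], "yaw": 1.125},
    {"offset": [-0.352, -0.012, -0.361], "yaw": 1.125},
    {"offset": [-0.352, -0.012, -0.361], "yaw": 1.125},
    {"offset": [-0.352, -0.012, -0.361], "yaw": 1.125},
    {"offset": [-0.352, -0.012, -0.361], "yaw": 1.125},
  ],
  fingers=0,
  grip_force=20,
)

```text
time_s: 2.1
eef_pos: [399.1, 2.3, 221.1]
ee_rot: [-0.707, 0.707, 0.0, 0.001]
force: [1.8, 0.1, 0.3]
grip_width: -0.001
```

jog_arm(
  targets=[
    {"offset": [0.099, 0, -0.353], "yaw": 0},
    {"offset": [0.099, 0, -0.353], "yaw": 0},
    {"offset": [0.099, 0, -0.353], "yaw": 0},
    {"offset": [0.099, 0, -0.353], "yaw": 0},
    {"offset": [0.099, 0, -0.353], "yaw": 0},
    {"offset": [0.099, 0, -0.353], "yaw": 0},
    {"offset": [0.099, 0, -0.353], "yaw": 0},
    {"offset": [0.099, 0, -0.353], "yaw": 0},
    {"offset": [0.099, 0, -0.353], "yaw": 0},
    {"offset": [0.099, 0, -0.353], "yaw": 0},
    {"offset": [0.099, 0.06, -0.353], "yaw": 0},
    {"offset": [0.099, 0.06, -0.353], "yaw": 0},
  ],
)

```text
time_s: 3.1
eef_pos: [497.1, -350.4, 157.7]
ee_rot: [0.708, -0.706, 0.001, 0.0]
force: [-0.1, 0.0, -1.3]
grip_width: -0.001
```

```bash
cat >> h.py <<'E'
from scipy.spatial.transform import Rotation as R
def wristT(s,w):
    q=s['ee_rot'];T=np.eye(4);T[:3,:3]=R.from_quat([q[1],q[2],q[3],q[0]]).as_matrix();T[:3,3]=s['eef_pos'];return T@np.array(w['mount'])
def look(tag,exp):
    s=ctrl.sense();w=cap('wrist',tag+'.png');T=wristT(s,w)
    print(s['time_s'],s['eef_pos'].round(1),s['force'].round(1),s['grip_width'])
    K=np.array(w['intrinsics']);p=np.linalg.inv(T)@[*exp,1];p=p[:3]*[1,-1,-1];print('exp px',(K@p/p[2])[:2].round(1))
    for r in ctrl.regions_of('wrist','cap_tall'):
        yy,xx=np.nonzero(r['region']);print(round(r['score'],2),np.round(r['box']).tolist(),xx.mean().round(1),yy.mean().round(1),ray(w,xx.mean(),yy.mean(),exp[2],T).round(1))
    return w,T
E
python3 - <<'E'
from h import *
look('w2',[497.6,-351.3,75])
E
```

```text
3.1 [ 497.1 -350.4  157.7] [-0.1  0.  -1.3] -0.000793119386854498
exp px [252.7 187.3]
0.68 [240.0, 172.0, 266.0, 202.0] 252.5 185.0 [ 497.4 -349.5   75. ]
```

View pics/w2.png

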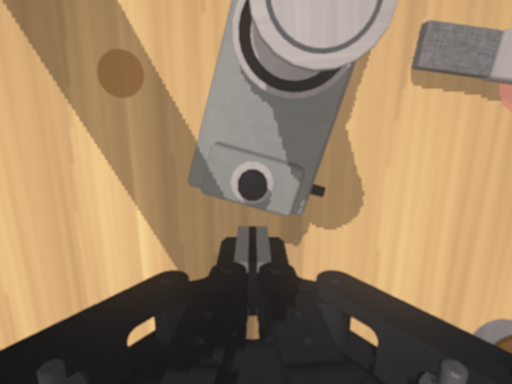

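The wrist view shows the black cap at (252,185), ringed, on the tall can's shaker, which agrees with the prediction within 2 px and puts it directly under the tool. I'll go down fast first, then slowly.

jog_arm(
  targets=[
    {"offset": [0, 0.015, 0], "yaw": 0},
    {"offset": [0, 0.03, 0], "yaw": 0},
    {"offset": [0, 0.042, 0], "yaw": 0},
    {"offset": [0, 0.045, 0], "yaw": 0},
    {"offset": [0, 0.048, 0], "yaw": 0},
    {"offset": [0, 0.051, 0], "yaw": 0},
    {"offset": [0, 0.054, 0], "yaw": 0},
  ],
)

```text
time_s: 3.78
eef_pos: [497.0, -349.5, 104.9]
ee_rot: [0.708, -0.706, 0.001, 0.001]
force: [-0.8, -0.1, 0.6]
grip_width: -0.003
```

jog_arm(
  targets=[
    {"offset": [0, 0.003, 0], "yaw": 0},
    {"offset": [0, 0.006, 0], "yaw": 0},
    {"offset": [0, 0.009, 0], "yaw": 0},
    {"offset": [0, 0.011, 0], "yaw": 0},
    {"offset": [0, 0.012, 0], "yaw": 0},
  ],
)

```text
time_s: 4.2
eef_pos: [496.9, -349.4, 92.6]
ee_rot: [0.708, -0.706, 0.001, 0.001]
force: [-0.6, -0.1, 1.1]
grip_width: 0.0
```

jog_arm(
  targets=[
    {"offset": [0, 0.001, 0], "yaw": 0},
    {"offset": [0, 0.002, 0], "yaw": 0},
    {"offset": [0, 0.003, 0], "yaw": 0},
    {"offset": [0, 0.004, 0], "yaw": 0},
  ],
)

```text
time_s: 4.53
eef_pos: [496.9, -349.4, 88.5]
ee_rot: [0.708, -0.706, 0.001, 0.001]
force: [0.3, 0.2, 0.4]
grip_width: 0.001
```

jog_arm(
  targets=[
    {"offset": [0, 0.001, 0], "yaw": 0},
    {"offset": [0, 0.002, 0], "yaw": 0},
    {"offset": [0, 0.003, 0], "yaw": 0},
    {"offset": [0, 0.004, 0], "yaw": 0},
  ],
)

```text
time_s: 4.87
eef_pos: [496.9, -349.4, 84.5]
ee_rot: [0.708, -0.706, 0.001, 0.001]
force: [-0.1, -0.1, -0.0]
grip_width: -0.001
```

```bash
python3 - <<'E'
from h import *
print([ctrl.sense()['force'].round(1)])
look('w3',[497.6,-351.3,69])
i=cv2.imread('pics/w3.png')[100:260,150:350];cv2.imwrite('pics/w3z.png',cv2.resize(i,None,fx=3.5,fy=3.5))
c=cap('side','s3.png');i=c['img'][200:340,230:330,::-1];cv2.imwrite('pics/s3z.png',cv2.resize(i,None,fx=4,fy=4))
E
```

```text
[array([-0.1, -0.1, -0. ])]
4.8667 [ 496.9 -349.4   84.5] [-0.1 -0.1 -0. ] -0.0010945109325873686
exp px [253.2 219.3]
0.66 [234.0, 198.0, 274.0, 234.0] 252.6 214.2 [ 497.2 -348.1   69. ]
```

View pics/w3z.png

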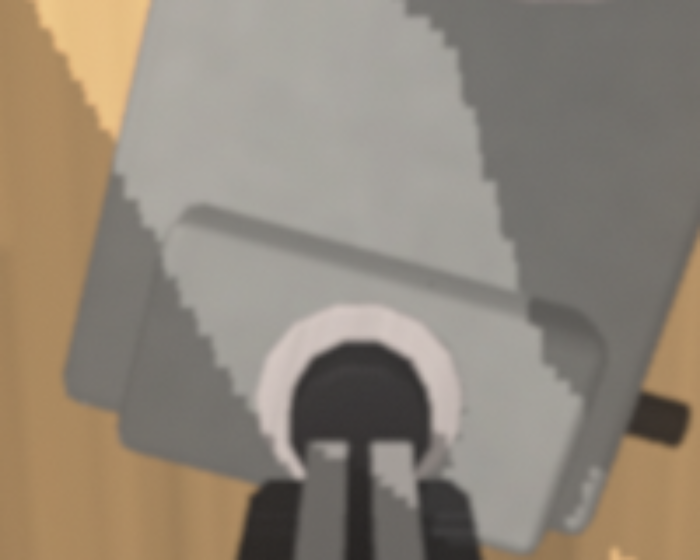

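View pics/s3z.png

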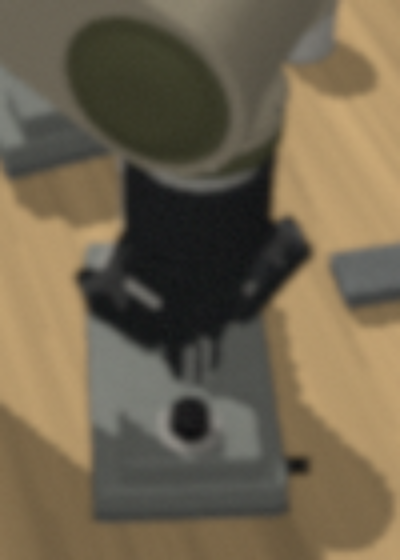

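```bash
python3 - <<'E'
from h import *
c=ctrl.capture('side');K=np.array(c['intrinsics'])
def pr(T,p):
    p=np.linalg.inv(T)@[*p,1];p=p[:3]*[1,-1,-1];return (K@p/p[2])[:2].round(1)
for z in(61,67.5,69,77,85,95):print(z,(pr(np.array(c['T']),[497,-349.8,z])-[230,200])*4)
w=ctrl.capture('wrist');K=np.array(w['intrinsics']);T=wristT(ctrl.sense(),w)
for z in(60,67.5,75,80,85):print(z,(pr(T,[497,-349.4,z])-[150,100])*3.5)
E
```

```text
61 [185.6 425.2]
67.5 [186. 418.]
69 [186.  416.4]
77 [186.4 407.2]
85 [186.4 398.4]
95 [186.8 386.8]
60 [357.7 388.5]
67.5 [357.7  403.55]
75 [357.7  419.65]
80 [357.7  430.85]
85 [357.35 443.1 ]
```

Neither force nor the pictures show contact yet: the fingertips still appear above the cap in the side view. I'll continue slowly.

jog_arm(
  targets=[
    {"offset": [0, 0.001, 0], "yaw": 0},
    {"offset": [0, 0.002, 0], "yaw": 0},
    {"offset": [0, 0.003, 0], "yaw": 0},
    {"offset": [0, 0.003, 0], "yaw": 0},
  ],
)

```text
time_s: 5.45
eef_pos: [496.8, -349.3, 81.3]
ee_rot: [0.708, -0.706, 0.001, 0.001]
force: [-0.3, 0.2, 0.3]
grip_width: 0.001
```

```bash
python3 - <<'E'
from h import *
look('w4',[497.6,-351.3,69])
i=cv2.imread('pics/w4.png')[100:260,150:350];cv2.imwrite('pics/w4z.png',cv2.resize(i,None,fx=3.5,fy=3.5))
c=cap('side','s4.png');i=c['img'][240:330,230:330,::-1];cv2.imwrite('pics/s4z.png',cv2.resize(i,None,fx=6,fy=6,interpolation=cv2.INTER_CUBIC))
E
```

```text
5.45 [ 496.8 -349.3   81.3] [-0.3  0.2  0.3] 0.0007356436320721096
exp px [253.4 221.4]
0.92 [237.0, 199.0, 274.0, 235.0] 253.1 215.3 [ 497.4 -347.6   69. ]
```

View pics/w4z.png

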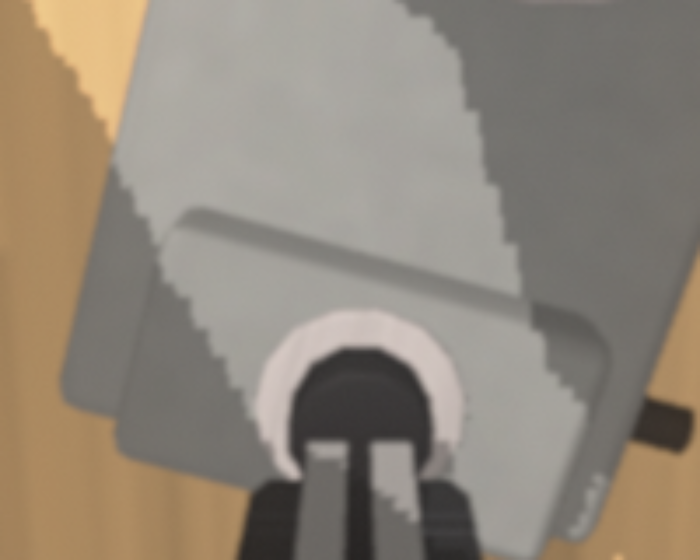

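View pics/s4z.png

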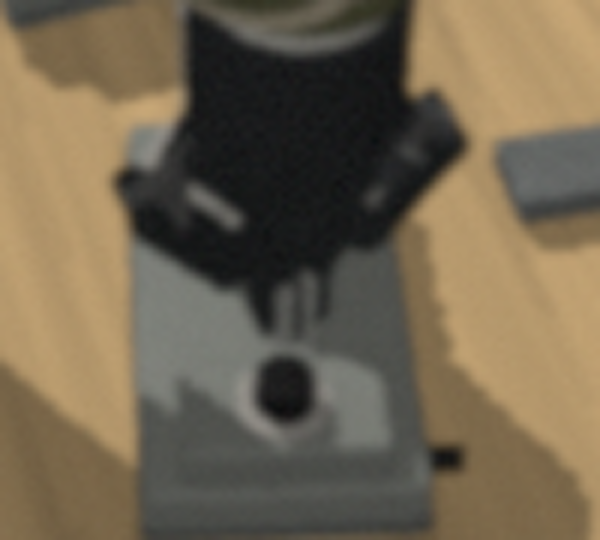

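```bash
python3 - <<'E'
from h import *
c=ctrl.capture('side')
for u,v in((279.2,296.7),(277.5,304),(277.5,300)):
  for z in(64,70,80,90,100,110):print((u,v),ray(c,u,v,z).round(1))
s=ctrl.sense();w=ctrl.capture('wrist');T=wristT(s,w)
for z in(64,70,80,90,100,110):print(ray(w,253,226.8,z,T).round(1))
E
```

```text
(279.2, 296.7) [ 511.6 -329.3   64. ]
(279.2, 296.7) [ 509.7 -333.6   70. ]
(279.2, 296.7) [ 506.7 -340.7   80. ]
(279.2, 296.7) [ 503.6 -347.9   90. ]
(279.2, 296.7) [ 500.6 -355.1  100. ]
(279.2, 296.7) [ 497.6 -362.3  110. ]
(277.5, 304) [ 500.7 -346.9   64. ]
(277.5, 304) [ 498.9 -351.    70. ]
(277.5, 304) [ 496. -358.   80.]
(277.5, 304) [ 493.1 -364.9   90. ]
(277.5, 304) [ 490.2 -371.9  100. ]
(277.5, 304) [ 487.3 -378.8  110. ]
(277.5, 300) [ 504.6 -336.6   64. ]
(277.5, 300) [ 502.8 -340.9   70. ]
(277.5, 300) [ 499.9 -347.9   80. ]
(277.5, 300) [ 496.9 -355.    90. ]
(277.5, 300) [ 494.  -362.1  100. ]
(277.5, 300) [ 491.  -369.2  110. ]
[ 497.5 -356.9   64. ]
[ 497.5 -354.4   70. ]
[ 497.5 -350.4   80. ]
[ 497.5 -346.3   90. ]
[ 497.5 -342.3  100. ]
[ 497.5 -338.2  110. ]
```

Triangulating the visible fingertips from both cameras puts them at z≈105–110, behind the nominal 17 mm ahead of the TCP. The zero force agrees with that. So I'll keep descending in small checked steps.

jog_arm(
  targets=[
    {"offset": [0, 0.001, 0], "yaw": 0},
    {"offset": [0, 0.002, 0], "yaw": 0},
    {"offset": [0, 0.003, 0], "yaw": 0},
    {"offset": [0, 0.004, 0], "yaw": 0},
  ],
)

```text
time_s: 6.03
eef_pos: [496.9, -349.4, 77.5]
ee_rot: [0.708, -0.706, 0.001, 0.001]
force: [-0.0, -0.2, 0.1]
grip_width: 0.002
```

```bash
python3 - <<'E'
from h import *
s=ctrl.sense();print(s['joints'].round(4),s['tau'].round(2),s['force'],s['wrist_torque'])
E
```

```text
[-8.0580e-01  6.1710e-01  1.3920e+00  6.0000e-04  1.1369e+00 -8.0560e-01] [ 0.000e+00 -5.242e+01 -2.372e+01  0.000e+00  5.000e-02  0.000e+00] [-0.0182914  -0.19729763  0.11558186] [-0.01330487  0.00844291  0.00702718]
```

jog_arm(
  targets=[
    {"offset": [0, 0.0015, 0], "yaw": 0},
    {"offset": [0, 0.003, 0], "yaw": 0},
    {"offset": [0, 0.0045, 0], "yaw": 0},
    {"offset": [0, 0.006, 0], "yaw": 0},
  ],
)

```text
time_s: 6.37
eef_pos: [496.8, -349.3, 71.3]
ee_rot: [0.708, -0.706, 0.001, 0.001]
force: [-0.4, 0.1, 0.2]
grip_width: -0.001
```

jog_arm(
  targets=[
    {"offset": [0, 0.0015, 0], "yaw": 0},
    {"offset": [0, 0.003, 0], "yaw": 0},
    {"offset": [0, 0.0045, 0], "yaw": 0},
    {"offset": [0, 0.006, 0], "yaw": 0},
  ],
)

```text
time_s: 6.7
eef_pos: [496.8, -349.3, 65.1]
ee_rot: [0.708, -0.706, 0.001, 0.001]
force: [-0.2, 0.5, -0.6]
grip_width: 0.002
```

```bash
python3 - <<'E'
from h import *
look('w5',[497.6,-351.3,77])
i=cv2.imread('pics/w5.png')[100:300,130:370];cv2.imwrite('pics/w5z.png',cv2.resize(i,None,fx=3,fy=3))
c=cap('side','s5.png');i=c['img'][240:330,230:330,::-1];cv2.imwrite('pics/s5z.png',cv2.resize(i,None,fx=6,fy=6,interpolation=cv2.INTER_CUBIC))
E
```

```text
6.7 [ 496.8 -349.3   65.1] [-0.2  0.5 -0.6] 0.002209155303747953
exp px [253.4 238.9]
0.82 [231.0, 213.0, 275.0, 238.0] 253.0 220.7 [ 497.4 -341.6   77. ]
```

View pics/w5z.png

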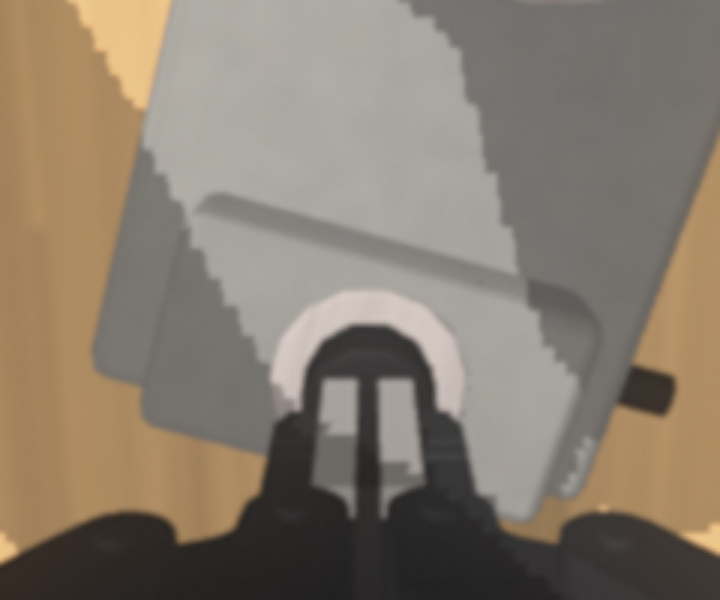

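View pics/s5z.png

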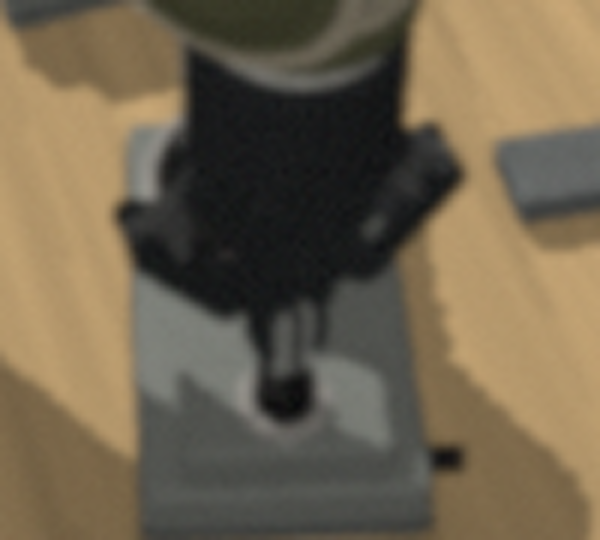

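The fingertips are now close above the cap: side crop tip (287,370), cap (285,390). Continuing in small steps.

jog_arm(
  targets=[
    {"offset": [0, 0.001, 0], "yaw": 0},
    {"offset": [0, 0.002, 0], "yaw": 0},
    {"offset": [0, 0.003, 0], "yaw": 0},
    {"offset": [0, 0.004, 0], "yaw": 0},
  ],
)

```text
time_s: 7.18
eef_pos: [496.7, -349.3, 61.0]
ee_rot: [0.708, -0.706, 0.001, 0.001]
force: [0.3, -0.1, 0.2]
grip_width: -0.0
```

jog_arm(
  targets=[
    {"offset": [0, 0.001, 0], "yaw": 0},
    {"offset": [0, 0.002, 0], "yaw": 0},
    {"offset": [0, 0.003, 0], "yaw": 0},
  ],
)

```text
time_s: 7.43
eef_pos: [496.8, -349.3, 57.9]
ee_rot: [0.708, -0.706, 0.001, 0.001]
force: [-0.1, 0.6, -0.1]
grip_width: -0.002
```

jog_arm(
  targets=[
    {"offset": [0, 0.001, 0], "yaw": 0},
    {"offset": [0, 0.002, 0], "yaw": 0},
    {"offset": [0, 0.003, 0], "yaw": 0},
  ],
)

```text
time_s: 7.68
eef_pos: [496.8, -349.2, 54.8]
ee_rot: [0.708, -0.706, 0.001, 0.001]
force: [0.3, -0.3, 0.2]
grip_width: -0.001
```

jog_arm(
  targets=[
    {"offset": [0, 0.001, 0], "yaw": 0},
    {"offset": [0, 0.002, 0], "yaw": 0},
    {"offset": [0, 0.003, 0], "yaw": 0},
  ],
)

```text
time_s: 7.93
eef_pos: [496.8, -349.3, 52.0]
ee_rot: [0.708, -0.706, 0.001, 0.001]
force: [-0.4, 0.4, 2.9]
grip_width: 0.001
```

```bash
python3 - <<'E'
from h import *
look('w6',[497.6,-351.3,77])
i=cv2.imread('pics/w6.png')[100:300,130:370];cv2.imwrite('pics/w6z.png',cv2.resize(i,None,fx=3,fy=3))
c=cap('side','s6.png');i=c['img'][240:330,230:330,::-1];cv2.imwrite('pics/s6z.png',cv2.resize(i,None,fx=6,fy=6,interpolation=cv2.INTER_CUBIC))
E
```

```text
7.9333 [ 496.8 -349.3   52. ] [-0.4  0.4  2.9] 0.001473813733224605
exp px [253.5 250.6]
0.7 [232.0, 218.0, 275.0, 238.0] 253.4 225.4 [ 497.5 -338.7   77. ]
```

View pics/w6z.png

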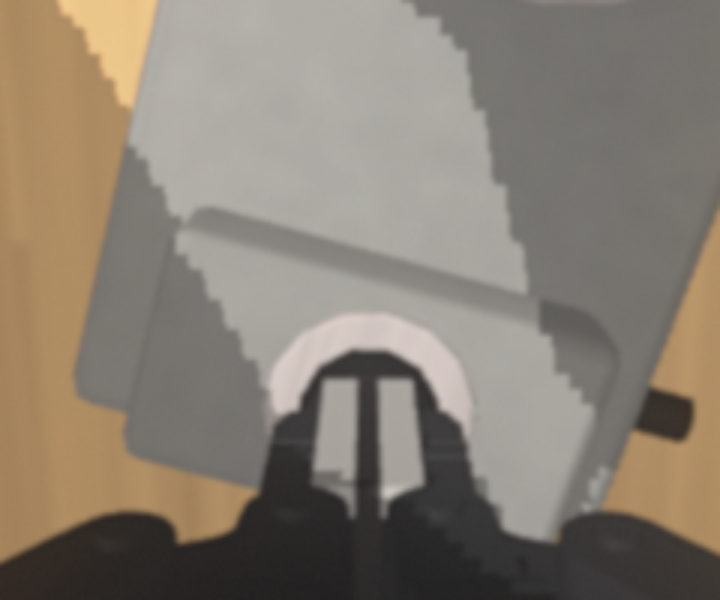

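View pics/s6z.png

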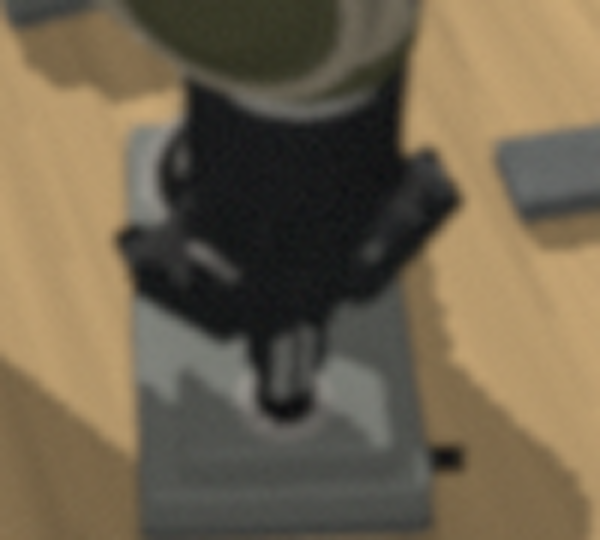

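Contact: 2.9 N at TCP z 52, with both pictures showing the tips on the cap. Pressing on until the spring (over 4 N) shows.

jog_arm(
  targets=[
    {"offset": [0, 0.001, 0], "yaw": 0},
    {"offset": [0, 0.002, 0], "yaw": 0},
    {"offset": [0, 0.003, 0], "yaw": 0},
    {"offset": [0, 0.004, 0], "yaw": 0},
    {"offset": [0, 0.005, 0], "yaw": 0},
  ],
)

```text
time_s: 8.5
eef_pos: [496.8, -349.3, 46.7]
ee_rot: [0.708, -0.706, 0.001, 0.001]
force: [-0.7, 0.5, 2.8]
grip_width: 0.002
```

jog_arm(
  targets=[
    {"offset": [0, 0.001, 0], "yaw": 0},
    {"offset": [0, 0.002, 0], "yaw": 0},
    {"offset": [0, 0.002, 0], "yaw": 0},
  ],
)

```text
time_s: 8.75
eef_pos: [496.8, -349.3, 44.9]
ee_rot: [0.708, -0.706, 0.001, 0.001]
force: [-2.5, 1.4, 6.9]
grip_width: -0.002
```

jog_arm(
  targets=[
    {"offset": [0, 0.001, 0], "yaw": 0},
    {"offset": [0, 0.001, 0], "yaw": 0},
    {"offset": [0, 0.001, 0], "yaw": 0},
  ],
)

```text
time_s: 9.0
eef_pos: [496.8, -349.3, 44.2]
ee_rot: [0.708, -0.706, 0.001, 0.001]
force: [-2.1, 0.7, 6.6]
grip_width: 0.001
```

The force is 6.7 N, so we are in the after-travel spring and the button is in. I'll retreat straight up and look.

jog_arm(
  targets=[
    {"offset": [0, -0.02, 0], "yaw": 0},
    {"offset": [0, -0.06, 0], "yaw": 0},
    {"offset": [0, -0.1, 0], "yaw": 0},
    {"offset": [0, -0.135, 0], "yaw": 0},
    {"offset": [0, -0.135, 0], "yaw": 0},
  ],
)

```text
time_s: 9.42
eef_pos: [499.1, -351.7, 186.5]
ee_rot: [-0.705, 0.709, 0.002, 0.002]
force: [0.8, -0.9, 1.3]
grip_width: -0.002
```

```bash
python3 - <<'E'
from h import *
look('w7',[497.6,-351.3,69])
w=cv2.imread('pics/w7.png')
c=cap('side','s7.png');i=c['img'][230:335,230:330,::-1];i=cv2.resize(i,(400,420),interpolation=cv2.INTER_CUBIC)
j=cv2.imread('pics/side1.png')[230:335,230:330];j=cv2.resize(j,(400,420),interpolation=cv2.INTER_CUBIC)
cv2.imwrite('pics/s7z.png',np.hstack([j,i]))
E
```

```text
9.4167 [ 499.1 -351.7  186.5] [ 0.8 -0.9  1.3] -0.002353444969349015
exp px [249.4 174.4]
```

View pics/w7.png

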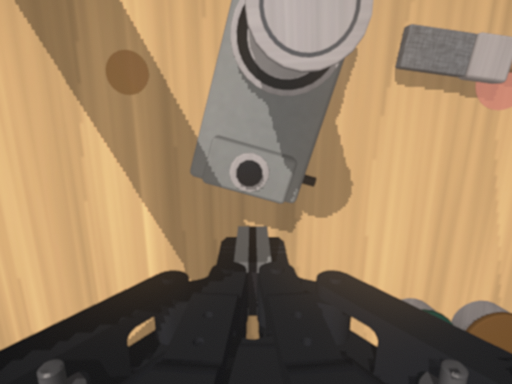

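View pics/s7z.png

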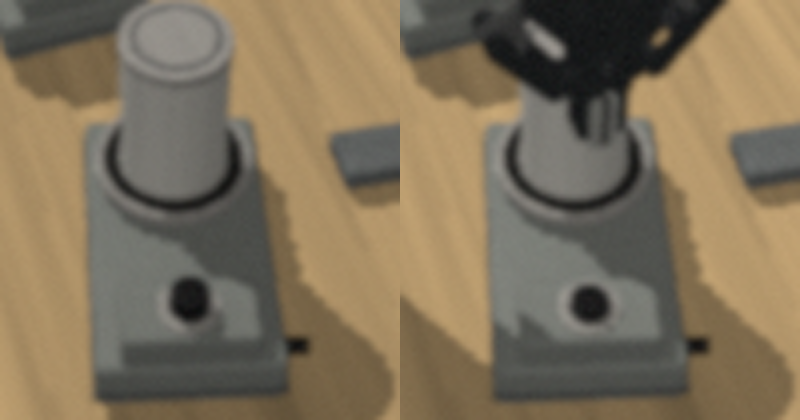

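The side comparison (left before, right after) shows the cap lower, a flat disc at (590,304) where it used to stand up at (190,298), and the can unmoved. Next is the wide tin's shaker.

jog_arm(
  targets=[
    {"offset": [0.02, 0, 0.297], "yaw": 0},
    {"offset": [0.02, 0, 0.297], "yaw": 0},
    {"offset": [0.02, 0, 0.297], "yaw": 0},
    {"offset": [0.02, 0, 0.297], "yaw": 0},
    {"offset": [0.02, 0, 0.297], "yaw": 0},
    {"offset": [0.02, 0, 0.297], "yaw": 0},
    {"offset": [0.02, 0, 0.297], "yaw": 0},
    {"offset": [0.02, 0, 0.297], "yaw": 0},
    {"offset": [0.02, 0.03, 0.297], "yaw": 0},
    {"offset": [0.02, 0.06, 0.297], "yaw": 0},
    {"offset": [0.02, 0.06, 0.297], "yaw": 0},
  ],
)

```text
time_s: 10.48
eef_pos: [513.3, -51.0, 113.2]
ee_rot: [0.71, -0.704, 0.005, 0.005]
force: [0.6, -0.8, -0.4]
grip_width: -0.004
```

```bash
python3 - <<'E'
from h import *
look('w8',[519,-54.9,76])
E
```

```text
10.4833 [513.3 -51.  113.2] [ 0.6 -0.8 -0.4] -0.003846565016312741
exp px [261.5 210.6]
```

View pics/w8.png

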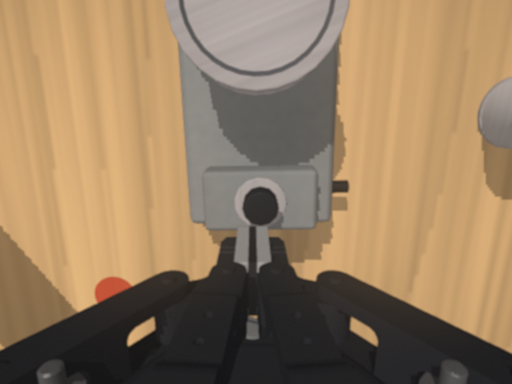

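The wide tin's shaker is below, with its cap at (260,207) against (261,211) predicted. I'll work out the exact offsets from the measured orientation.

```bash
cat >> h.py <<'E'
def off(p):
    s=ctrl.sense();q=s['ee_rot'];M=R.from_quat([q[1],q[2],q[3],q[0]]).as_matrix()
    print(s['time_s'],s['eef_pos'].round(1),s['force'].round(1));print(M.round(4));print('off mm',(M.T@(np.array(p)-s['eef_pos'])).round(1),'down1',(M.T@[0,0,-1]).round(4))
E
python3 - <<'E'
from h import *
off([518.6,-54,62])
E
```

```text
10.5833 [516.2 -52.3 118.6] [0.  0.4 0.3]
[[ 1.0e+00 -6.5e-03  7.0e-04]
 [-6.0e-04  5.3e-03  1.0e+00]
 [-6.5e-03 -1.0e+00  5.3e-03]]
off mm [ 2.8 56.6 -2. ] down1 [ 0.0065  1.     -0.0053]
```

jog_arm(
  targets=[
    {"offset": [0.003, 0.02, -0.002], "yaw": 0},
    {"offset": [0.003, 0.04, -0.002], "yaw": 0},
    {"offset": [0.003, 0.052, -0.002], "yaw": 0},
    {"offset": [0.003, 0.055, -0.002], "yaw": 0},
    {"offset": [0.003, 0.055, -0.002], "yaw": 0},
  ],
)

```text
time_s: 11.0
eef_pos: [519.2, -54.4, 64.2]
ee_rot: [0.709, -0.705, 0.003, 0.002]
force: [-0.4, -0.1, -0.4]
grip_width: -0.003
```

```bash
python3 - <<'E'
from h import *
off([518.6,-54,47])
look('w9',[519,-54.9,76])
i=cv2.imread('pics/w9.png')[100:300,130:370];cv2.imwrite('pics/w9z.png',cv2.resize(i,None,fx=3,fy=3))
E
```

```text
11.0 [519.2 -54.4  64.2] [-0.4 -0.1 -0.4]
[[ 1.     -0.0062  0.0011]
 [-0.0011  0.0052  1.    ]
 [-0.0062 -1.      0.0052]]
off mm [-0.5 17.2  0.3] down1 [ 0.0062  1.     -0.0052]
11.0 [519.2 -54.4  64.2] [-0.4 -0.1 -0.4] -0.0033825863938514054
exp px [251.4 236.1]
```

View pics/w9z.png

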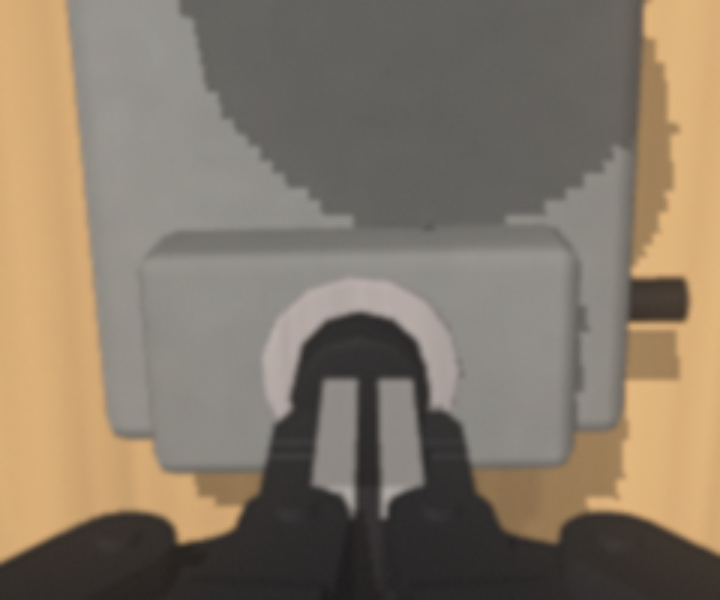

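The crop shows the fingers (x 368) centred over the cap (x 362), about 1 mm off. Pressing down in small steps.

jog_arm(
  targets=[
    {"offset": [-0.001, 0.003, 0], "yaw": 0},
    {"offset": [-0.001, 0.006, 0], "yaw": 0},
    {"offset": [-0.001, 0.008, 0], "yaw": 0},
    {"offset": [-0.001, 0.0095, 0], "yaw": 0},
    {"offset": [-0.001, 0.011, 0], "yaw": 0},
    {"offset": [-0.001, 0.0125, 0], "yaw": 0},
    {"offset": [-0.001, 0.014, 0], "yaw": 0},
  ],
)

```text
time_s: 11.68
eef_pos: [518.7, -54.4, 51.1]
ee_rot: [0.709, -0.706, 0.002, 0.001]
force: [-1.1, -0.2, 2.6]
grip_width: -0.001
```

jog_arm(
  targets=[
    {"offset": [0, 0.001, 0], "yaw": 0},
    {"offset": [0, 0.002, 0], "yaw": 0},
    {"offset": [0, 0.003, 0], "yaw": 0},
    {"offset": [0, 0.004, 0], "yaw": 0},
    {"offset": [0, 0.005, 0], "yaw": 0},
  ],
)

```text
time_s: 12.1
eef_pos: [518.7, -54.3, 46.1]
ee_rot: [0.709, -0.706, 0.002, 0.001]
force: [-1.7, 0.6, 4.1]
grip_width: 0.004
```

jog_arm(
  targets=[
    {"offset": [0, 0.001, 0], "yaw": 0},
    {"offset": [0, 0.002, 0], "yaw": 0},
    {"offset": [0, 0.002, 0], "yaw": 0},
  ],
)

```text
time_s: 12.35
eef_pos: [518.7, -54.4, 44.2]
ee_rot: [0.709, -0.706, 0.002, 0.001]
force: [-1.4, -0.9, 6.5]
grip_width: 0.003
```

6.5 N at the same depth as before, so we are in the spring. Retreating gently.

jog_arm(
  targets=[
    {"offset": [0, -0.015, 0], "yaw": 0},
    {"offset": [0, -0.04, 0], "yaw": 0},
    {"offset": [0, -0.07, 0], "yaw": 0},
    {"offset": [0, -0.1, 0], "yaw": 0},
    {"offset": [0, -0.11, 0], "yaw": 0},
    {"offset": [0, -0.11, 0], "yaw": 0},
    {"offset": [0, -0.11, 0], "yaw": 0},
  ],
)

```text
time_s: 12.93
eef_pos: [518.9, -54.8, 153.4]
ee_rot: [0.709, -0.705, 0.002, 0.001]
force: [-0.0, -0.3, -0.4]
grip_width: -0.0
```

```bash
python3 - <<'E'
from h import *
off([491,224,154])
i=cap('side','s10.png')['img'][150:255,190:290,::-1];i=cv2.resize(i,(400,420),interpolation=cv2.INTER_CUBIC)
j=cv2.imread('pics/side1.png')[150:255,190:290];j=cv2.resize(j,(400,420),interpolation=cv2.INTER_CUBIC)
cv2.imwrite('pics/s10z.png',np.hstack([j,i]))
E
```

```text
12.9333 [518.9 -54.8 153.4] [-0.  -0.3 -0.4]
[[ 1.0e+00 -4.6e-03  9.0e-04]
 [-9.0e-04  4.6e-03  1.0e+00]
 [-4.6e-03 -1.0e+00  4.6e-03]]
off mm [-28.1   0.8 278.7] down1 [ 0.0046  1.     -0.0046]
```

View pics/s10z.png

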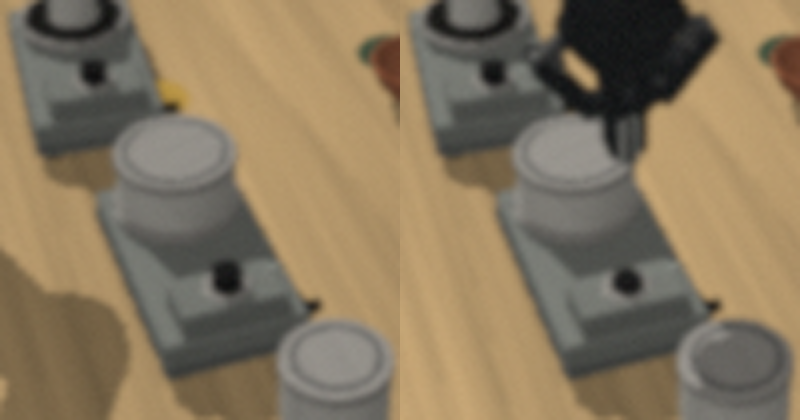

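The wide cap has gone down (right half, (627,283)) and the tin is unmoved. The small shaker's cap is still out at (492,72). Now on to the small one, whose grey pot stands on its platform.

jog_arm(
  targets=[
    {"offset": [-0.028, 0, 0.279], "yaw": 0},
    {"offset": [-0.028, 0, 0.279], "yaw": 0},
    {"offset": [-0.028, 0, 0.279], "yaw": 0},
    {"offset": [-0.028, 0, 0.279], "yaw": 0},
    {"offset": [-0.028, 0, 0.279], "yaw": 0},
    {"offset": [-0.028, 0, 0.279], "yaw": 0},
    {"offset": [-0.028, 0, 0.279], "yaw": 0},
    {"offset": [-0.028, 0, 0.279], "yaw": 0},
    {"offset": [-0.028, 0.02, 0.279], "yaw": 0},
    {"offset": [-0.028, 0.035, 0.279], "yaw": 0},
    {"offset": [-0.028, 0.035, 0.279], "yaw": 0},
  ],
)

```text
time_s: 13.9
eef_pos: [488.3, 223.9, 114.9]
ee_rot: [0.708, -0.706, 0.005, 0.005]
force: [-0.3, 0.5, 0.4]
grip_width: 0.003
```

```bash
python3 - <<'E'
from h import *
look('w11',[490.8,224,76])
off([490.8,224.5,65])
E
```

```text
13.9 [488.3 223.9 114.9] [-0.3  0.5  0.4] 0.0027989817844406542
exp px [256.6 203.5]
14.0 [490.1 224.1 118.3] [ 0.2 -0.3  1.2]
[[ 1.     -0.0087  0.0013]
 [-0.0012  0.0046  1.    ]
 [-0.0087 -1.      0.0046]]
off mm [ 1.1 53.3  0.2] down1 [ 0.0087  1.     -0.0046]
```

View pics/w11.png

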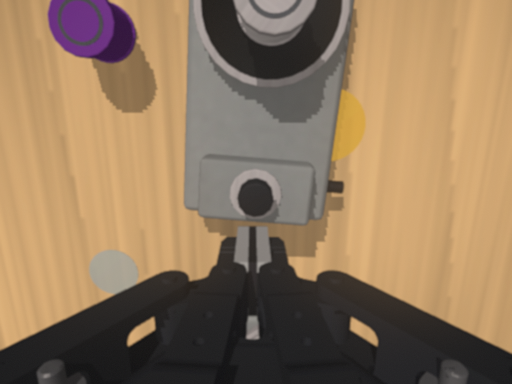

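The cap is at (255,197), slightly toward +y of the prediction, and the purple pot at (85,25) is well clear. I'll shift the target about 1.5 mm and go down.

jog_arm(
  targets=[
    {"offset": [0.001, 0.02, 0.001], "yaw": 0},
    {"offset": [0.001, 0.04, 0.001], "yaw": 0},
    {"offset": [0.001, 0.05, 0.001], "yaw": 0},
    {"offset": [0.001, 0.053, 0.001], "yaw": 0},
    {"offset": [0.001, 0.053, 0.001], "yaw": 0},
  ],
)

```text
time_s: 14.42
eef_pos: [490.7, 225.2, 65.4]
ee_rot: [0.709, -0.706, 0.004, 0.003]
force: [-0.2, -0.1, 0.6]
grip_width: 0.002
```

```bash
python3 - <<'E'
from h import *
look('w12',[490.8,224,76])
i=cv2.imread('pics/w12.png')[100:300,130:370];cv2.imwrite('pics/w12z.png',cv2.resize(i,None,fx=3,fy=3))
E
```

```text
14.4167 [490.7 225.2  65.4] [-0.2 -0.1  0.6] 0.0019326404808836936
exp px [251.9 236.3]
```

View pics/w12z.png

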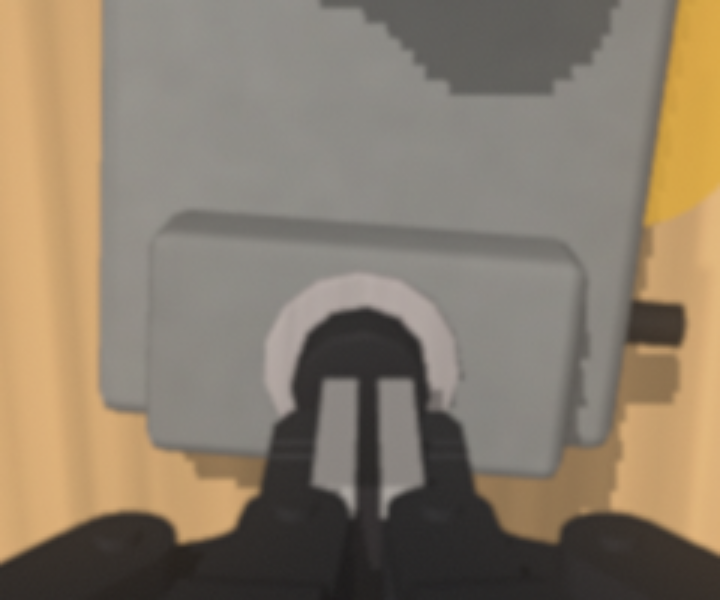

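The fingers are centred over the cap here too (368 against 361). Pressing.

jog_arm(
  targets=[
    {"offset": [-0.001, 0.003, 0], "yaw": 0},
    {"offset": [-0.001, 0.006, 0], "yaw": 0},
    {"offset": [-0.001, 0.008, 0], "yaw": 0},
    {"offset": [-0.001, 0.0095, 0], "yaw": 0},
    {"offset": [-0.001, 0.011, 0], "yaw": 0},
    {"offset": [-0.001, 0.0125, 0], "yaw": 0},
    {"offset": [-0.001, 0.014, 0], "yaw": 0},
  ],
)

```text
time_s: 15.1
eef_pos: [490.3, 225.5, 52.5]
ee_rot: [0.709, -0.705, 0.003, 0.002]
force: [-0.7, -1.2, 3.1]
grip_width: 0.002
```

jog_arm(
  targets=[
    {"offset": [0, 0.001, 0], "yaw": 0},
    {"offset": [0, 0.002, 0], "yaw": 0},
    {"offset": [0, 0.003, 0], "yaw": 0},
    {"offset": [0, 0.004, 0], "yaw": 0},
    {"offset": [0, 0.005, 0], "yaw": 0},
  ],
)

```text
time_s: 15.52
eef_pos: [490.3, 225.5, 47.4]
ee_rot: [0.709, -0.705, 0.003, 0.002]
force: [-0.2, 0.2, 3.0]
grip_width: -0.002
```

jog_arm(
  targets=[
    {"offset": [0, 0.001, 0], "yaw": 0},
    {"offset": [0, 0.002, 0], "yaw": 0},
    {"offset": [0, 0.003, 0], "yaw": 0},
    {"offset": [0, 0.003, 0], "yaw": 0},
  ],
)

```text
time_s: 15.85
eef_pos: [490.3, 225.5, 44.5]
ee_rot: [0.709, -0.705, 0.003, 0.002]
force: [-1.5, -0.2, 6.2]
grip_width: -0.001
```

In the spring again at 6.2 N. Retreating.

jog_arm(
  targets=[
    {"offset": [0, -0.015, 0], "yaw": 0},
    {"offset": [0, -0.04, 0], "yaw": 0},
    {"offset": [0, -0.07, 0], "yaw": 0},
    {"offset": [0, -0.1, 0], "yaw": 0},
    {"offset": [0, -0.12, 0], "yaw": 0},
    {"offset": [0, -0.13, 0], "yaw": 0},
    {"offset": [0, -0.13, 0], "yaw": 0},
    {"offset": [0, -0.13, 0], "yaw": 0},
  ],
)

```text
time_s: 16.52
eef_pos: [490.9, 224.8, 173.5]
ee_rot: [0.709, -0.705, 0.003, 0.002]
force: [-0.0, 0.7, -0.9]
grip_width: 0.001
```

```bash
python3 - <<'E'
from h import *
off([490,225,174])
a=cap('side','s13.png')['img'][:,:,::-1];b=cv2.imread('pics/side1.png')
cr=lambda i:cv2.resize(i[130:335,160:330],(398,480),interpolation=cv2.INTER_CUBIC)
cv2.imwrite('pics/s13z.png',np.hstack([cr(b),cr(a)]))
t=cap('top','t13.png')
for n in('can_tall','can_wide','can_small','bowl','spare_tin','paintbrush'):
    print(n,[(np.round(x['box']).tolist(),round(x['score'],2)) for x in ctrl.boxes_of('top',n)])
E
```

```text
16.5167 [490.9 224.8 173.5] [-0.   0.7 -0.9]
[[ 1.     -0.0077  0.0014]
 [-0.0013  0.0047  1.    ]
 [-0.0077 -1.      0.0047]]
off mm [-0.9 -0.5  0.2] down1 [ 0.0077  1.     -0.0047]
can_tall [([353.0, 198.0, 388.0, 221.0], 0.58)]
can_wide [([235.0, 200.0, 266.0, 234.0], 0.72), ([238.0, 194.0, 309.0, 237.0], 0.42)]
can_small [([111.0, 256.0, 125.0, 274.0], 0.65), ([354.0, 104.0, 369.0, 174.0], 0.56), ([107.0, 208.0, 123.0, 224.0], 0.47)]
bowl [([195.0, 114.0, 220.0, 144.0], 0.95), ([338.0, 189.0, 419.0, 250.0], 0.69)]
spare_tin [([268.0, 135.0, 286.0, 159.0], 0.65)]
paintbrush [([355.0, 104.0, 374.0, 176.0], 0.83)]
```

View pics/s13z.png

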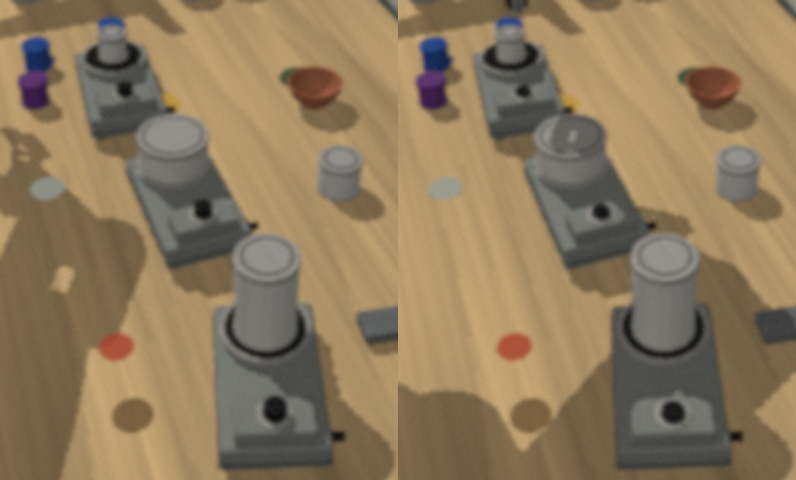

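View pics/t13.png

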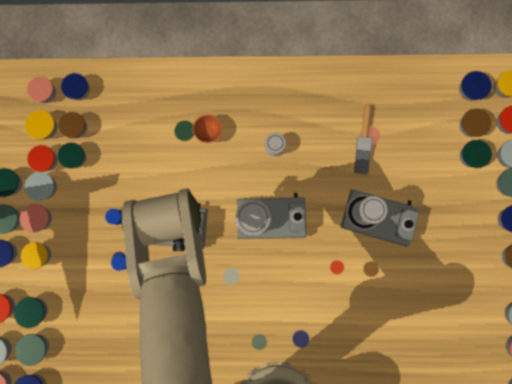

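The side comparison shows all three caps down: small (523,90), wide (600,211) and tall (672,412). The cans, bowl, tin and brush are where they were, and the arm is clear at zero force. Handing in.

```bash
python3 - <<'E'
from rig import ctrl
print(ctrl.finish_job())
E
```

```text
the job is handed in; nothing more can be done
None
```

I pressed the three buttons with the shut fingertips in the order tall can, wide tin, little pot, and handed the job in at about 17 s. No verdict was reported.

- **Presses:** The force held at about 3 N while each button moved. It then rose to 6.9, 6.5 and 6.2 N in the spring behind it. The highest force I read was 6.9 N, against the 20 N limit.
- **Final pictures:** All three caps sit lower than at the start. In the side view the cans, bowl and spare tin are where they began, and in the top view so are the tall can, wide tin, bowl, spare tin and brush. The little pot could only be checked in the side view, because the arm hid it from above. The arm is clear, with the force near zero.
- **Fingertip position:** The shut fingertips touched the caps with the TCP at about z 53 mm, so the tips were roughly 24 mm behind the TCP. The description says 17 mm ahead. I went by the pictures and the force instead.
- **Network errors:** The trained network did not find the caps in the wrist pictures of the wide and small shakers, so I located those by eye. It also gave a few wrong labels in the last top picture, for example calling the brush `can_small`.

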